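# Wedge up the engraver's work leaf and hold it

### The arm

A 6-joint arm with a two-finger parallel gripper is mounted at the origin on the work surface. World frame = base frame: x ahead of the robot, y to its left, z up, the work surface at z = 0. Lengths are in m, angles in rad, forces in N, time in s.
With the tool pointing down it reaches from about 0.375 to 0.9 m from the base axis. Payload 3.1 kg.
Tool frame: the origin (TCP) lies at the centre of the arm's flange, where the gripper is bolted on; the fingertips stand robot.tip_extent ahead of it and the grasp point (between the pads) lies 164 mm ahead of it (robot.tip_extent is the distance from the TCP to the fingertips, in m); z points along the fingers, y is the line along which they close (so a half turn about z gives the same grasp; the last joint's range is limited). The gripper opens to 87 mm and grips with 3 to 60 N. Pads are 19 mm wide; open, the fingers measure 117 mm over their backs; the gripper's body (75 mm by 190 mm) begins 51 mm behind the grasp point.
Start: joints at [-1.29, 0.527, 1.433, -0, 1.181, -0.178], TCP at [0.277, -0.56, 0.405] pointing down, gripper open.
Joint ranges: [-3.08, 3.08], [-0.75, 2.2], [0.22, 2.44], [-1.43, 4.57], [0, 2.65], [-2.85, 2.85]. Speed limits (rad/s): [2.79, 2.79, 3.14, 3.14, 3.14, 3.14].

### API

Orientations are given as a unit quaternion [x, y, z, w].
In Python, from rig import get_obs, camera, hand_in, cut_out, robot gives the robot as it stands.
- The arm moves only by the tool step_arm, never from a script. Its argument "rows" is a list of rows, each a list of 6 numbers: the shift along the world's x, y, z in m, then the turn, a rotation vector about the world's x, y, z in degrees. A call has 1 to 12 rows; each row shifts and turns the commanded pose from where the row before left it; what a row does not reach is not made up. A row lasts 1/8 s, in which the tool goes at most 62.5 mm and 10.7 degrees, less where a joint would pass 70% of its speed; a pose out of reach is approached as far as the arm can. A call is refused whole if a number of a shift passes 0.0625 or a number of a turn 10.7, either way. A call with a gripper value outside its range is refused whole. "jaw" is the finger opening in m, from 0 to 0.087, set as the call begins (left out, the last holds). The fingers move at their own pace and stop on an object; "squeeze" is the grip in N (left out, the last holds). Time passes only in rows, so rows that do not move let the fingers close. It gives the time, the measured TCP pose, the force, the opening and the grip force at its end, in the units of the state.
- get_obs(): the state, without advancing time (a new reading comes with each control period).
- camera(name): name is "scene" or "top" or "wrist"; returns a dict with "pixels" (480x640x3 uint8, blue, green, red), "depth" (480x640 float32, m along the optical axis (not along the pixel's ray), 0 where there is no reading), "fov_y" (degrees; the focal length in pixels is half the picture's height over the tangent of half this angle, whatever the lens; pixels are square), "cx", "cy" (the principal point, pixels), "extrinsics" (4x4, takes a point from camera to world coordinates); the wrist camera has in their place "mount" (4x4, takes a point from camera to tool coordinates, whose origin is the TCP and whose axes are the flange's). Camera axes: x right, y up, looking along -z (the intrinsics and any distortion apply to the point x, -y, -z); pixel columns grow to the right and rows downward; lengths in m; the calibration is good to about 2 mm. A picture is of the moment at which its call begins: read the wrist's pose just before it.
- hand_in(): hands the job in; it is judged then, once.
Trained networks look in the newest picture that a camera, given by its name, has taken for a name from the list of things; names that differ only in an ending like _2 or _b are one class to them, and where a whole thing is asked for, a point or a joint stands for the part that bears it (a point fixed in the world has none). Each returns a list of dicts, best first, with "confidence" (0 to 1); they miss things now and then, are a little off and sometimes report something else, mostly with a low value. They report only what shows in the picture. A call takes as long as a camera call. They do not tell look-alikes from the thing itself.
- cut_out(label, camera): "region" (480x640 bool, what is visible of it) and "extent" ([centre column, centre row, width, height] in pixels, round what is visible of it).
The state is a dict: "time": time; "q": joint angles; "joint_velocities": joint speeds; "joint_torque": joint torques, N m; "position": TCP position; "tool_rot": TCP orientation; "ft_force": force on the tool from outside, world axes, zero at the start; "moment": the same for the moment, N m; "grip_width": finger opening in m; "grip_force": force on a finger pad.
Only numpy, scipy, OpenCV 4.12 (cv2) and the standard library are available. Lean on these libraries where they do the work, as an engineer would, in place of code of your own. Each camera call takes 0.05 s, during which the arm holds its last target. There are 200 camera calls.

### The job

Fetch the aluminium levelling wedge and lay it on the engraving fixture's base plate, then push it toe first, straight in from the front and midway between the two rest pins, under the edge of the hinged leaf, until the edge has just lifted off its pins: about 5 mm, never a whole 15 mm. Do not touch the leaf or the panel on it with the robot, and leave the other things on the bench where they are. Finish while still gripping the wedge in place, flat on the base plate and carrying the leaf: do not let go.

Things in the scene. Friction and masses are not known exactly. Their poses are not given: they have to be found in the camera images.
- wedge: levelling wedge, bare aluminium, loose, about 0.16 kg: 110 mm long (x), 28 mm wide (y). Origin: middle of its flat underside. A ramp rises evenly from the toe at x = +55 mm (4 mm thick) to 22 mm thick at x = -25 mm; from there to x = -55 mm stands an upright heel block, 45 mm tall, to grip across its width. Lies left or right of the fixture, toe roughly away from the robot
- wedge_toe (a point): middle of the toe's bottom edge: 55 mm ahead of the wedge's origin along its x axis, on the underside
- wedge_heel (a point): middle of the top of the wedge's heel block: 40 mm behind the origin, 45 mm above the underside
- fixture: engraving fixture, screwed to the bench: dark steel base plate 320 x 140 mm, its top 6 mm above the bench, an aluminium leaf hinged over its rear. Origin: on the bench under the middle of the leaf's front edge; x points from the front (robot side) to the hinge, z up. The plate runs from x = -130 to +190 mm. Two rest pins, 12 mm thick, 10 mm tall, stand on it at x = 10, y = +-55 mm
- leaf_edge (a point): middle of the bottom front edge of the leaf; 16 mm above the bench (10 mm above the base plate) when the leaf is down. The leaf is 130 mm wide and 10 mm thick, with a carved wood panel and two clamp screws on top (highest point 50 mm above the bench), in all 0.5 to 1 kg
- leaf (a joint): angle of the leaf about its hinge (rad): 0 = down on the pins, grows as the front edge rises. The hinge axis lies 172 mm behind the front edge and 21 mm above the bench, so 0.029 rad is 5 mm of lift. It turns freely and falls back down by its weight
- parallel: a bystander: plain aluminium bar 110 x 28 x 22 mm without ramp or heel, lying on the side of the fixture where the wedge is not; origin: middle of the underside
- oilstone: a bystander: grey sharpening stone 150 x 50 x 25 mm; origin: middle of the underside
- paste_jar: a bystander: jar, 60 mm across and 60 mm tall; origin: middle of the underside
- graver_pot: a bystander: white pot with gravers, 70 mm across, 140 mm tall with the gravers; origin: middle of the underside
- chasing_hammer: a bystander: hammer lying on the right of the bench
- bench_brush: a bystander: hand brush lying on the left of the bench
- brass_collar: a bystander: brass ring, 44 mm across, 14 mm tall, between the robot and the fixture; origin: middle of the underside
Not all that is in view belongs to the job. What is shaped like the wedge but pink is not meant.

How it is judged:
By the outcome, as a careful person would: the job done as asked, in the order asked, and still so for the second after the job is handed in, while the arm keeps its last pose, push and grip.
It also fails if it takes over 40 s, if anything falls off the work surface, if the arm or the gripper's body presses on something with over 40 N, if the wrist force passes 120 N, or if a joint passes its speed limit or range.

## Working session

There is one attempt and no reset: what is moved stays moved. The work goes in short steps, Python scripts to look and compute and a tool call to move; the robot and the scene stay as the last step left them, time stands still between calls to the robot, and variables do not carry over. Pictures are saved under pics/ and viewed, at most 10 in all, crops included, and the job is handed in when it is done.

Besides the shell and the picture viewer there is one more tool, called after "Emit:" by a JSON object that holds its "api" and its "payload". step_arm: Moves the arm, as the interface text tells. Its arguments: {"type":"object","properties":{"rows":{"type":"array"},"jaw":{"type":"number"},"squeeze":{"type":"number"}},"required":["rows"]}

```bash
mkdir -p pics; cat > h.py <<'E'
import numpy as np, cv2
from rig import get_obs, camera, hand_in, cut_out, robot
from scipy.spatial.transform import Rotation as R
def cam(name):
    o=get_obs(); c=camera(name)
    if 'mount' in c:
        T=np.eye(4); T[:3,:3]=R.from_quat(o['tool_rot']).as_matrix(); T[:3,3]=o['position']
        c['T']=T@c['mount']
    else: c['T']=np.array(c['extrinsics'])
    c['f']=240/np.tan(np.radians(c['fov_y'])/2)
    return c
def cloud(c):
    v,u=np.mgrid[:480,:640]; d=c['depth']
    P=np.stack([(u-c['cx'])/c['f']*d,-(v-c['cy'])/c['f']*d,-d],-1)
    return P@c['T'][:3,:3].T+c['T'][:3,3]
def proj(c,p):
    q=(np.asarray(p)-c['T'][:3,3])@c['T'][:3,:3]
    return np.array([c['cx']+c['f']*q[...,0]/-q[...,2], c['cy']-c['f']*q[...,1]/-q[...,2]]).T
E
python3 - <<'E'
from h import *
print({k:v for k,v in get_obs().items() if k in('time','position','tool_rot','grip_width','ft_force')},robot.tip_extent)
for n in('scene','top'):
    c=cam(n); cv2.imwrite(f'pics/{n}0.png',c['pixels']); P=cloud(c)
    print(n,c['T'][:3,3].round(3),c['f'],[k for k in c], (c['depth']>0).mean())
    for l in ('wedge','fixture','leaf_edge','parallel','brass_collar','oilstone','paste_jar','graver_pot','chasing_hammer','bench_brush'):
        for r in cut_out(l,n)[:3]:
            m=r['region']&(c['depth']>0); p=P[m]
            print(l,round(r['confidence'],2),np.round(r['extent']),m.sum(),np.median(p,0).round(3) if len(p) else '', np.percentile(p,[2,98],axis=0).round(3).tolist() if len(p) else '')
E
```

```text
{'time': 0.0, 'position': array([ 0.27672947, -0.56001232,  0.40375035]), 'tool_rot': array([ 9.73799979e-01,  2.27403536e-01, -6.94454107e-05, -1.10776405e-03]), 'ft_force': array([-0.61970507,  0.0057738 , -1.18525789]), 'grip_width': 0.08705365073013314} 0.1822
scene [ 1.2   -0.493  1.049] 556.3561663113098 ['pixels', 'depth', 'fov_y', 'cx', 'cy', 'extrinsics', 'T', 'f'] 0.99609375
wedge 0.97 [186. 279.  51.  33.] 872 [ 0.453 -0.306  0.016] [[0.413, -0.34, -0.0], [0.505, -0.261, 0.049]]
wedge 0.76 [122. 260.  54.  24.] 807 [ 0.328 -0.402  0.017] [[0.3, -0.44, 0.002], [0.363, -0.344, 0.048]]
wedge 0.72 [226. 230.  18.  49.] 618 [ 0.39  -0.15   0.018] [[0.351, -0.195, 0.001], [0.436, -0.115, 0.049]]
fixture 0.91 [333. 286. 132. 126.] 7391 [ 0.676 -0.036  0.026] [[0.494, -0.096, 0.004], [0.802, 0.035, 0.042]]
leaf_edge 0.89 [345. 292.  91.  78.] 3878 [ 0.709 -0.034  0.035] [[0.62, -0.092, 0.023], [0.783, 0.033, 0.043]]
leaf_edge 0.33 [186. 278.  53.  28.] 770 [ 0.456 -0.306  0.017] [[0.423, -0.339, 0.002], [0.504, -0.262, 0.048]]
parallel 0.72 [394. 175.  34.  30.] 511 [0.487 0.299 0
[... 1699 characters left out ...]
0], [0.396, 0.06, 0.02]]
oilstone 0.57 [206. 186.  51.  58.] 1144 [0.674 0.3   0.025] [[0.617, 0.241, 0.017], [0.731, 0.359, 0.031]]
paste_jar 0.64 [418. 166.  25.  24.] 567 [ 0.72  -0.233  0.059] [[0.696, -0.262, -0.0], [0.754, -0.209, 0.065]]
graver_pot 0.73 [482. 181.  42.  38.] 947 [ 0.679 -0.376  0.055] [[0.643, -0.406, 0.002], [0.71, -0.339, 0.132]]
chasing_hammer 0.97 [526. 211.  53. 106.] 1315 [ 0.645 -0.513  0.024] [[0.5, -0.556, 0.012], [0.745, -0.45, 0.031]]
chasing_hammer 0.17 [447. 274.  38.  37.] 545 [ 0.455 -0.3    0.018] [[0.415, -0.333, 0.003], [0.502, -0.261, 0.05]]
bench_brush 0.74 [128. 215.  51.  71.] 1002 [0.619 0.485 0.018] [[0.52, 0.442, 0.006], [0.684, 0.541, 0.025]]
```

```bash
python3 - <<'E'
import cv2,numpy as np
s=cv2.imread('pics/scene0.png'); t=cv2.imread('pics/top0.png')
a=cv2.resize(s[200:310,90:270],(800,489),interpolation=cv2.INTER_CUBIC)
cv2.imwrite('pics/c1.png',a)
b=cv2.resize(t[130:350,290:530],(650,596),interpolation=cv2.INTER_CUBIC)
cv2.imwrite('pics/c2.png',b)
E
```

```text
(no output)
```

View pics/c1.png

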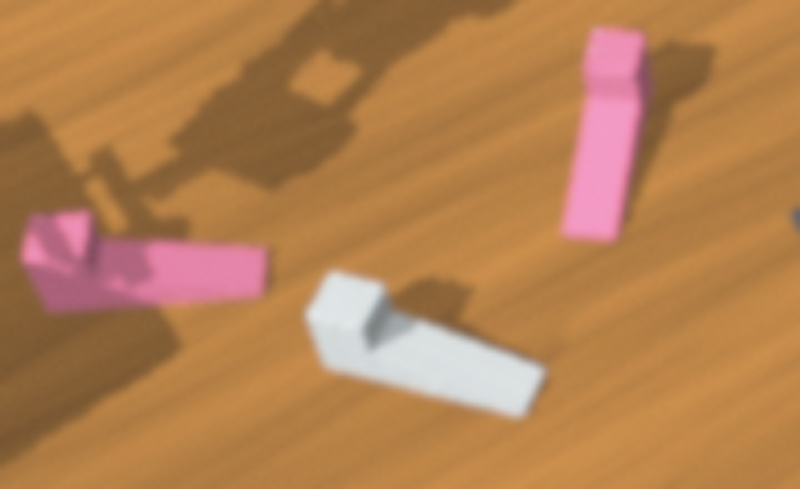

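View pics/c2.png

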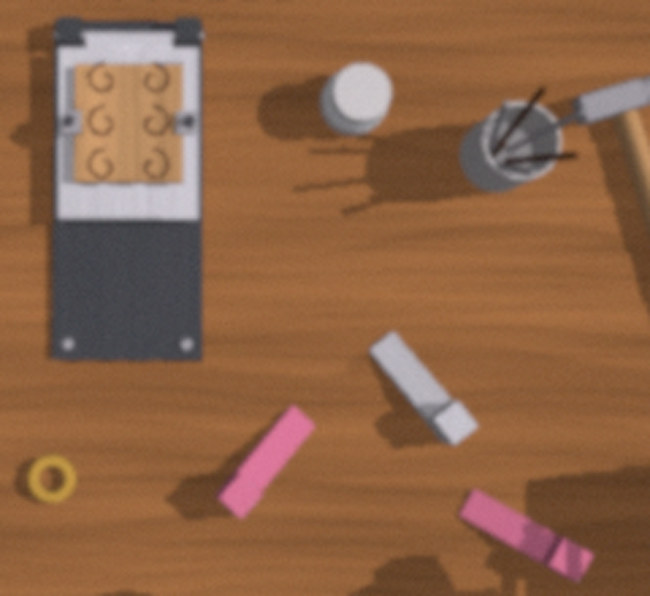

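The wedge candidates in the top view are grey at (448,274), pink at (388,300) and pink at (483,328). The crops show only the (448,274) one is bare aluminium with a ramp and heel, so that is the wedge. Its heel is toward the robot's right and its toe points ahead-left. The fixture lies at about top (338,201), square to x.

```bash
cat >> h.py <<'E'
def rect(P,m,zlo,zhi):
    p=P[m&(P[...,2]>zlo)&(P[...,2]<zhi)]
    r=cv2.minAreaRect(p[:,:2].astype(np.float32)*1000)
    return len(p),p[:,2].mean().round(4),r,p[:,:2].mean(0).round(4)
def pick(l,n,near):
    best=None
    for r in cut_out(l,n):
        e=r['extent']
        if np.hypot(e[0]-near[0],e[1]-near[1])<25: return r['region']
E
python3 - <<'E'
from h import *
for n,nw in(('scene',(186,279)),('top',(448,274))):
    c=cam(n);P=cloud(c); ok=c['depth']>0
    m=pick('wedge',n,nw)&ok
    print(n,'heel',rect(P,m,.035,.06)); print('all',rect(P,m,.003,.06))
    f=cut_out('fixture',n)[0]['region']&ok
    print('plate',rect(P,f,.002,.010)); 
    l=cut_out('leaf_edge',n)[0]['region']&ok
    print('leaf',rect(P,l,.020,.030)); print('fix all',rect(P,f,.003,.06))
    b=P[420:440,300:340] if n=='top' else P[300:310,330:340]
    print('bench z',np.median(P[cut_out('brass_collar',n)[0]['region']&ok],0), np.median(b.reshape(-1,3),0))
E
```

```text
scene heel (189, np.float64(0.0443), ((431.6819152832031, -321.6554870605469), (31.75502586364746, 30.96009063720703), 35.53840255737305), array([ 0.4335, -0.3223]))
all (799, np.float64(0.0217), ((454.8584289550781, -301.4097595214844), (127.28591918945312, 53.51210403442383), 23.576642990112305), array([ 0.4587, -0.3039]))
plate (2693, np.float64(0.007), ((645.2545776367188, -22.589859008789062), (151.54409790039062, 322.1170349121094), 89.98936462402344), array([ 0.5953, -0.0366]))
leaf (1622, np.float64(0.027), ((701.7238159179688, -27.896514892578125), (133.0698699951172, 174.01815795898438), 89.58219146728516), array([ 0.7068, -0.0364]))
fix all (7380, np.float64(0.0222), ((645.5294799804688, -28.438316345214844), (142.4844207763672, 322.02984619140625), 89.49191284179688), array([ 0.6647, -0.0341]))
bench z [0.37572777 0.03912375 0.01252498] [ 0.7164843  -0.07419379  0.03712129]Traceback (most recent call last):
  File "<stdin>", line 4, in <module>
TypeError: unsupported operand type(s) for &: 'NoneType' and 'bool'
```

Emit:
{"api": "step_arm", "payload": {"rows": [[0.032,0.05,-0.01,0,0,3],[0.032,0.05,-0.01,0,0,3],[0.032,0.05,-0.01,0,0,3],[0.032,0.05,-0.01,0,0,3],[0.032,0.04,-0.01,0,0,2],[0,0,0,0,0,0]], "jaw": 0.087}}

```text
time: 2.2
position: [0.4382, -0.3171, 0.3541]
tool_rot: [0.938, 0.347, -0.0, -0.001]
ft_force: [-1.1, -0.1, 0.1]
grip_width: 0.087
grip_force: 0.0
```

```bash
python3 - <<'E'
from h import *
c=cam('wrist');P=cloud(c);print(get_obs()['position'],c['T'][:3,3],-c['T'][:3,2],c['mount'].round(3).tolist())
cv2.imwrite('pics/w1.png',c['pixels']);np.savez('w1.npz',P=P,d=c['depth'])
for r in cut_out('wedge','wrist'):
    m=r['region']&(c['depth']>0); print(r['confidence'],r['extent'],m.sum(),np.median(P[m],0), np.median(c['pixels'][m],0))
    if m.sum()>100: print('heel',rect(P,m,.038,.06)); print('all',rect(P,m,.003,.06));print(np.percentile(P[m][:,2],[1,99]))
E
```

```text
[ 0.43761179 -0.31898824  0.35458968] [ 0.49615913 -0.26749317  0.33567055] [-0.21285032 -0.17864494 -0.96061477] [[-0.001, 0.96, 0.278, 0.076], [1.0, 0.001, 0.0, 0.0], [0.0, 0.278, -0.96, 0.018], [0.0, 0.0, 0.0, 1.0]]
0.91 [97.5, 122.7, 192.3, 67.9] 7815 [ 0.38845146 -0.15025058  0.01965641] [185. 156. 239.]
heel (2288, np.float64(0.0459), ((365.010009765625, -129.95181274414062), (27.99367332458496, 31.990421295166016), 48.504669189453125), array([ 0.3668, -0.1313]))
all (7688, np.float64(0.0251), ((383.64617919921875, -146.2167510986328), (28.077701568603516, 140.5584716796875), 48.837459564208984), array([ 0.3921, -0.1535]))
[0.00178284 0.0478069 ]
0.84 [316.2, 182.3, 46.0, 162.6] 6149 [ 0.46047794 -0.29959542  0.01833453] [230. 229. 230.]
heel (1711, np.float64(0.0463), ((431.4559326171875, -322.47650146484375), (30.640335083007812, 28.010892868041992), 38.114742279052734), array([ 0.4324, -0.3218]))
all (6095, np.float64(0.0239), ((462.5489501953125, -299.71588134765625), (112.48258972167969, 30.579092025756836), 38.114498138427734), array([ 0.4619, -0.2985]))
[0.00444278 0.04770191]
0.77 [301.2, 359.5, 73.4, 113.3] 2561 [ 0.32855278 -0.39940134  0.01979404] [131. 111. 183.]
heel (211, np.float64(0.0424), ((319.98858642578125, -412.75311279296875), (9.219127655029297, 26.939579010009766), 38.57064437866211), array([ 0.3217, -0.4137]))
all (2542, np.float64(0.019), ((330.47271728515625, -388.94134521484375), (110.20135498046875, 28.51959800720215), 59.92976760864258), array([ 0.334 , -0.3872]))
[0.00388023 0.04601151]
```

View pics/w1.png

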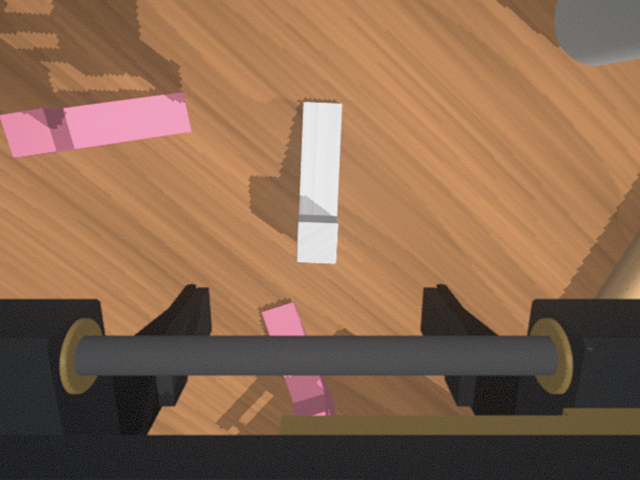

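The wrist view shows the grey wedge at (320,182), toe up, between the open fingers, with the pink ones at (97,122) and (300,360). Its heel is at (0.4315, -0.3225) with yaw 38°, which agrees with the scene camera.

Emit:
{"api": "step_arm", "payload": {"rows": [[-0.003,-0.002,-0.04,0,0,-1.25],[-0.003,-0.002,-0.04,0,0,-1.25],[0,0,0,0,0,0],[0,0,0,0,0,0]]}}

```text
time: 2.8
position: [0.4308, -0.3258, 0.2758]
tool_rot: [0.946, 0.323, 0.0, 0.001]
ft_force: [-0.4, -0.8, 1.5]
grip_width: 0.0868
grip_force: 0.0
```

```bash
python3 - <<'E'
from h import *
c=cam('wrist');P=cloud(c);o=get_obs();print(o['time'],o['position'],o['joint_velocities'].round(4),R.from_quat(o['tool_rot']).as_matrix()[:,:1].T)
for r in cut_out('wedge','wrist'):
    m=r['region']&(c['depth']>0); 
    if m.sum()>100: print(r['extent'],'heel',rect(P,m,.038,.06)); print('all',rect(P,m,.003,.06))
E
```

```text
2.85 [ 0.43103943 -0.32561411  0.27628911] [ 0.0107 -0.0132  0.0014  0.     -0.0022 -0.0004] [[7.90909310e-01 6.11933362e-01 1.54732629e-04]]
[70.5, 111.6, 141.1, 84.0] heel (0, np.float64(nan), ((0.0, 0.0), (0.0, 0.0), 0.0), array([nan, nan]))
all (7564, np.float64(0.0131), ((405.18450927734375, -165.03741455078125), (28.382436752319336, 83.93087005615234), 48.674591064453125), array([ 0.4103, -0.1702]))
[308.6, 183.4, 53.6, 217.4] heel (3101, np.float64(0.0462), ((431.4969787597656, -322.4997253417969), (30.204675674438477, 27.8780460357666), 37.653594970703125), array([ 0.4326, -0.3217]))
all (10926, np.float64(0.024), ((461.3402099609375, -297.161376953125), (110.83979797363281, 31.664278030395508), 37.57936477661133), array([ 0.462 , -0.2987]))
[292.0, 402.9, 68.4, 54.9] heel (0, np.float64(nan), ((0.0, 0.0), (0.0, 0.0), 0.0), array([nan, nan]))
all (2046, np.float64(0.0133), ((337.3131408691406, -377.3741455078125), (48.77461242675781, 28.679706573486328), 60.22402572631836), array([ 0.3402, -0.3746]))h.py:22: RuntimeWarning: Mean of empty slice.
  return len(p),p[:,2].mean().round(4),r,p[:,:2].mean(0).round(4)
  ret = ret.dtype.type(ret / rcount)
  ret = um.true_divide(
```

Emit:
{"api": "step_arm", "payload": {"rows": [[0.0005,0.003,-0.03,0,0,0],[0,0,-0.03,0,0,0],[0,0,-0.026,0,0,0],[0,0,0,0,0,0],[0,0,0,0,0,0]]}}

```text
time: 3.52
position: [0.4319, -0.3219, 0.1902]
tool_rot: [0.946, 0.324, 0.001, 0.001]
ft_force: [-0.9, -0.1, 0.1]
grip_width: 0.0871
grip_force: 0.0
```

Emit:
{"api": "step_arm", "payload": {"rows": [[0,0,0,0,0,0],[0,0,0,0,0,0],[0,0,0,0,0,0],[0,0,0,0,0,0],[0,0,0,0,0,0],[0,0,0,0,0,0]], "jaw": 0.0, "squeeze": 40}}

```text
time: 4.28
position: [0.4313, -0.3213, 0.1887]
tool_rot: [0.946, 0.324, -0.0, -0.0]
ft_force: [0.4, -0.4, 0.1]
grip_width: 0.0351
grip_force: 0.0
```

Emit:
{"api": "step_arm", "payload": {"rows": [[0,0,0,0,0,0],[0,0,0,0,0,0],[0,0,0,0,0,0],[0,0,0,0,0,0]]}}

```text
time: 4.78
position: [0.4313, -0.3213, 0.1887]
tool_rot: [0.946, 0.324, -0.0, -0.0]
ft_force: [0.5, -0.6, -1.5]
grip_width: 0.028
grip_force: 40.0
```

Emit:
{"api": "step_arm", "payload": {"rows": [[0,0,0.03,0,0,0],[0,0,0.05,0,0,0],[0,0,0.02,0,0,0],[0.005,0.036,0,0,0,-4.7],[0.005,0.036,0,0,0,-4.7],[0.005,0.036,0,0,0,-4.7],[0.005,0.036,0,0,0,-4.7],[0.005,0.036,0,0,0,-4.7],[0.005,0.036,0,0,0,-4.7],[0.005,0.036,0,0,0,-4.7],[0.004,0.04,0,0,0,-4.8]]}}

```text
time: 6.15
position: [0.4703, -0.0282, 0.2887]
tool_rot: [1.0, -0.001, -0.0, -0.0]
ft_force: [-0.2, -0.1, -1.6]
grip_width: 0.0273
grip_force: 40.0
```

Emit:
{"api": "step_arm", "payload": {"rows": [[0,0,0,0,0,0],[0,0,0,0,0,0]]}}

```text
time: 6.4
position: [0.4703, -0.0295, 0.2887]
tool_rot: [1.0, 0.001, -0.0, 0.0]
ft_force: [-0.9, 0.4, -2.3]
grip_width: 0.0274
grip_force: 40.0
```

```bash
python3 - <<'E'
from h import *
c=cam('wrist');P=cloud(c);o=get_obs();print(o['time'],o['position'],abs(o['joint_velocities']).max(),R.from_quat(o['tool_rot']).as_matrix()[:,:1].T)
cv2.imwrite('pics/w2.png',c['pixels']);np.savez('w2.npz',P=P,px=c['pixels'],T=c['T'],d=c['depth'])
E
```

```text
6.45 [ 0.47040608 -0.02995834  0.28875336] 0.014597883288118408 [[9.99998739e-01 1.56992152e-03 2.38046389e-04]]
```

View pics/w2.png

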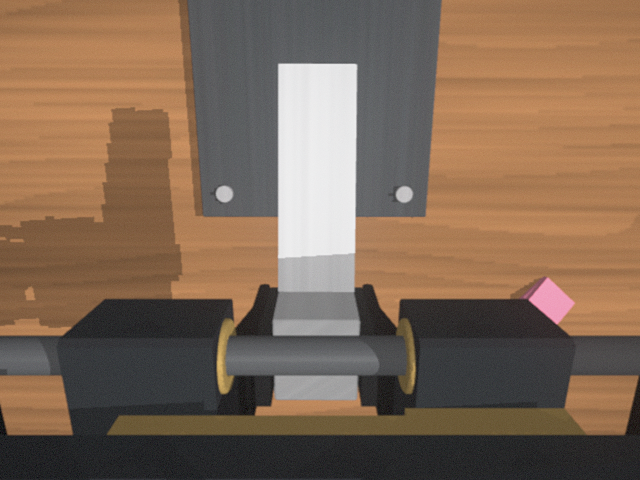

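The wedge is held straight. The plate's front edge shows at row 215 (columns 203–426), with its screws at (224,194) and (404,194). I'll fit the plate's edges from this view and the top view.

```bash
python3 - <<'E'
from h import *
z=np.load('w2.npz');P=z['P'];px=z['px'].astype(int)
# plate: dark pixels at z 0..0.012
m=(P[...,2]>-.006)&(P[...,2]<.016)&(px.max(-1)-px.min(-1)<25)&(px.max(-1)<120)&(z['d']>0)
m[260:]=0
n,l,st,_=cv2.connectedComponentsWithStats(m.astype(np.uint8)); 
m=np.isin(l,[i for i in range(1,n) if st[i,4]>1500]); print('plate z',np.median(P[m][:,2]))
def sides(P,m,rows):
    L=[];Rr=[]
    for r in rows:
        c=np.flatnonzero(m[r]); 
        if len(c)<20: continue
        L.append(P[r,c[0],:2]);Rr.append(P[r,c[-1],:2])
    L,Rr=np.array(L),np.array(Rr)
    for n,a in(('L',L),('R',Rr)):
        k=np.polyfit(a[:,0]-.56,a[:,1],1);print(n,k[1].round(4),np.degrees(k[0]).round(2),np.std(a[:,1]-np.polyval(k,a[:,0]-.56)).round(4))
sides(P,m,range(5,205))
fr=[P[np.flatnonzero(m[:,c])[-1],c,0] for c in list(range(230,270))+list(range(365,395))];print('front x',np.median(fr))
# wedge in hand
w=(P[...,2]>.08)&(px.min(-1)>120)&(z['d']>0); w[260:]=0
q=P[w];print('toe x',np.percentile(q[:,0],[50,99,100]),'toe z',np.median(q[q[:,0]>q[:,0].max()-.004,2]))
sides(P,w,range(70,250))
i=(q[:,0]<9)
A=np.c_[q[:,0]-.5,q[:,1]+.03,np.ones(len(q))];print('ramp plane',np.linalg.lstsq(A,q[:,2],rcond=None)[0], 'expect slope -.225')
# top camera for leaf edge
c=cam('top');P=cloud(c);f=cut_out('fixture','top')
if f:
    m=f[0]['region']&(c['depth']>0); print('top fix',rect(P,m,.003,.06),rect(P,m,.020,.031))
c=cam('scene');P=cloud(c);f=cut_out('leaf_edge','scene')
if f:
    m=f[0]['region']&(c['depth']>0); print('scene leaf',rect(P,m,.020,.031)); np.savez('s2.npz',P=P,m=m,px=c['pixels'])
E
```

```text
plate z 0.007511256702475766
L 0.0409 -0.04 0.0003
R -0.0975 -0.07 0.0003
front x 0.4868267888559548
toe x [0.53109066 0.56405887 0.56464143] toe z 0.10596823596803742
L -0.0159 -0.24 0.0001
R -0.0435 -0.19 0.0001
ramp plane [-2.25764882e-01  1.93212115e-04  1.20140243e-01] expect slope -.225
top fix (5477, np.float64(0.0236), ((658.3306274414062, -28.02069091796875), (139.02915954589844, 288.7897644042969), 89.76364135742188), array([ 0.6697, -0.0292])) (1766, np.float64(0.0263), ((708.2991943359375, -29.215980529785156), (188.11917114257812, 138.40850830078125), 0.27303653955459595), array([ 0.7027, -0.0289]))
scene leaf (1696, np.float64(0.0272), ((701.1337280273438, -26.909263610839844), (133.592041015625, 176.05137634277344), 89.92658996582031), array([ 0.7054, -0.0359]))
```

Emit:
{"api": "step_arm", "payload": {"rows": [[0.0175,0.001,-0.02,0,0,0.1],[0.0175,0.0005,-0.03,0,0,0.1],[0,0,-0.03,0,0,0],[0,0,-0.01,0,0,0],[0,0,0,0,0,0],[0,0,0,0,0,0]]}}

```text
time: 7.4
position: [0.5055, -0.0281, 0.1996]
tool_rot: [1.0, 0.002, 0.001, 0.0]
ft_force: [0.9, 0.2, -1.1]
grip_width: 0.0279
grip_force: 40.0
```

Emit:
{"api": "step_arm", "payload": {"rows": [[0,0,-0.0015,0,0,0],[0,0,-0.001,0,0,0],[0,0,0,0,0,0]]}}

```text
time: 7.78
position: [0.5053, -0.0278, 0.1965]
tool_rot: [1.0, 0.003, 0.0, 0.0]
ft_force: [0.3, 0.4, -1.5]
grip_width: 0.028
grip_force: 40.0
```

Emit:
{"api": "step_arm", "payload": {"rows": [[0,0,-0.001,0,0,0],[0,0,0,0,0,0]]}}

```text
time: 8.02
position: [0.5053, -0.0278, 0.1952]
tool_rot: [1.0, 0.003, -0.0, -0.0]
ft_force: [0.1, 0.6, -0.8]
grip_width: 0.0278
grip_force: 40.0
```

Emit:
{"api": "step_arm", "payload": {"rows": [[0,0,-0.0005,0,0,0],[0,0,0,0,0,0]]}}

```text
time: 8.28
position: [0.5053, -0.0278, 0.1947]
tool_rot: [1.0, 0.003, -0.0, -0.0]
ft_force: [-0.4, -1.4, -1.8]
grip_width: 0.0277
grip_force: 40.0
```

Emit:
{"api": "step_arm", "payload": {"rows": [[0,0,-0.0005,0,0,0],[0,0,0,0,0,0]]}}

```text
time: 8.52
position: [0.5053, -0.0278, 0.1947]
tool_rot: [1.0, 0.003, 0.0, 0.0]
ft_force: [0.2, 0.6, 4.4]
grip_width: 0.0272
grip_force: 40.0
```

Emit:
{"api": "step_arm", "payload": {"rows": [[0,0,-0.0005,0,0,0],[0,0,0,0,0,0]]}}

```text
time: 8.78
position: [0.5052, -0.0278, 0.1946]
tool_rot: [1.0, 0.003, 0.0, 0.0]
ft_force: [-1.6, 0.0, 8.9]
grip_width: 0.0277
grip_force: 40.0
```

Emit:
{"api": "step_arm", "payload": {"rows": [[0.006,-0.0005,0,0,0,0],[0.008,0,0,0,0,0],[0.008,0,0,0,0,0],[0.008,0,0,0,0,0],[0.005,0,0,0,0,0],[0,0,0,0,0,0]]}}

```text
time: 9.52
position: [0.5385, -0.0279, 0.1946]
tool_rot: [1.0, 0.003, -0.003, -0.001]
ft_force: [-6.1, 1.4, 12.1]
grip_width: 0.0279
grip_force: 40.0
```

```bash
python3 - <<'E'
from h import *
c=cam('wrist');P=cloud(c);o=get_obs();print(o['time'],o['position'],o['ft_force'],R.from_quat(o['tool_rot']).as_matrix()[:,:1].T)
np.savez('w3.npz',P=P,px=c['pixels'],d=c['depth'])
s=cam('scene');np.savez('s3.npz',P=cloud(s),px=s['pixels'],d=s['depth'])
a=cv2.resize(c['pixels'],(400,300)); b=cv2.resize(s['pixels'][230:340,270:417],(400,300))
cv2.imwrite('pics/m3.png',np.hstack([a,b]))
E
```

```text
9.575 [ 0.53850446 -0.02784962  0.19460271] [-5.34066018  0.53166809 11.98559868] [[ 0.99996966  0.00570026 -0.00530939]]
```

View pics/m3.png

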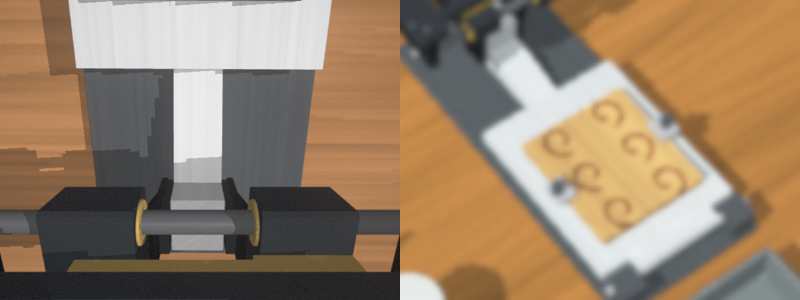

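The toe is under the leaf edge (wrist view: edge at row 68, wedge at columns 173–222 between the plate sides). The leaf is still down.

```bash
cat > m.py <<'E'
from h import *
import sys
def meas(f,save=None):
    z=np.load(f);P=z['P'];px=z['px'].astype(int);ok=z['d']>0
    br=(px.min(-1)>140)&(px.max(-1)-px.min(-1)<40)&ok
    # leaf: front strip: bright, and columns well off wedge
    leaf=br&(P[...,0]>.604)&(P[...,2]>.018)&(P[...,2]<.05)&((abs(P[...,1]+.028)>.022))
    q=P[leaf]; x0=np.percentile(q[:,0],1); s=q[q[:,0]<x0+.012]
    print('leaf edge x',x0.round(4),'front z',np.median(s[:,2]).round(4),'y range',np.percentile(s[:,1],[.5,99.5]).round(4),'L/R z',np.median(s[s[:,1]>-.03,2]).round(4),np.median(s[s[:,1]<-.03,2]).round(4))
    A=np.c_[q[:,0]-.62,q[:,1]+.028,np.ones(len(q))];print(' plane',np.linalg.lstsq(A,q[:,2],rcond=None)[0].round(4),np.percentile(q[:,0],99).round(3))
    w=br&(P[...,0]>.50)&(P[...,0]<x0-.003)&(abs(P[...,1]+.028)<.02)&(P[...,2]<.034)
    for n,fn in(('R',np.min),('L',np.max)):
        xs=[];ys=[]
        for r in range(480):
            c=np.flatnonzero(w[r])
            if len(c)>40: xs.append(P[r,c,0].mean());ys.append(fn(P[r,c,1]))
        if len(xs)>5: k=np.polyfit(np.array(xs)-.58,ys,1);print(' wedge',n,k[1].round(4),np.degrees(k[0]).round(2))
    q=P[w];A=np.c_[q[:,0]-.58,q[:,1]+.028,np.ones(len(q))];k=np.linalg.lstsq(A,q[:,2],rcond=None)[0];print(' ramp',k.round(4))
    d=ok&(px.max(-1)<120)&(px.max(-1)-px.min(-1)<25)&(P[...,2]<.016)&(P[...,2]>0)&(P[...,0]>.53)&(P[...,0]<.61)&(abs(P[...,1]+.028)<.09);q=P[d];print(' plate y',np.percentile(q[:,1],[.3,99.7]).round(4),'z',np.median(q[:,2]).round(4))
E
python3 -c "
from m import *
meas('w3.npz')"
```

```text
leaf edge x 0.6164 front z 0.0275 y range [-0.0928  0.0363] L/R z 0.0275 0.0275
 plane [ 0.002  -0.0003  0.0275] 0.648
 wedge R -0.0426 0.03
 wedge L -0.0137 0.33
 ramp [-0.2229  0.0307  0.0231]
 plate y [-0.0974  0.0409] z 0.0076
```

Emit:
{"api": "step_arm", "payload": {"rows": [[0.004,0,0,0,0,0],[0.004,0,0,0,0,0],[0.004,0,0,0,0,0],[0.004,0,0,0,0,0],[0.004,0,0,0,0,0],[0,0,0,0,0,0]]}}

```text
time: 10.38
position: [0.5543, -0.0276, 0.1944]
tool_rot: [1.0, 0.003, -0.01, -0.001]
ft_force: [-15.9, -1.3, 20.2]
grip_width: 0.028
grip_force: 40.0
```

```bash
python3 - <<'E'
from m import *
c=cam('wrist');P=cloud(c);o=get_obs();print(o['time'],o['position'],o['ft_force'],o['moment'],R.from_quat(o['tool_rot']).as_matrix().round(4).tolist())
np.savez('w4.npz',P=P,px=c['pixels'],d=c['depth']);meas('w4.npz')
E
```

```text
10.425 [ 0.5543114  -0.02759939  0.1944337 ] [-16.33125916  -2.46069892  19.91603074] [-0.53088452  2.46962132 -0.05012382] [[0.9998, 0.0068, -0.0192], [0.0068, -1.0, 0.0026], [-0.0192, -0.0027, -0.9998]]
leaf edge x 0.6165 front z 0.0279 y range [-0.0928  0.0364] L/R z 0.0279 0.0278
 plane [-0.0021 -0.      0.0279] 0.66
 wedge R -0.0418 -1.25
 wedge L -0.0132 -0.01
 ramp [-0.2241  0.033   0.026 ]
 plate y [-0.0973  0.0409] z 0.0076
```

Emit:
{"api": "step_arm", "payload": {"rows": [[0.002,0,0.0005,0,-0.4,0],[0.002,0,0.0005,0,-0.4,0],[0.003,0,0,0,0,0],[0.003,0,0,0,0,0],[0,0,0,0,0,0]]}}

```text
time: 11.05
position: [0.5644, -0.0272, 0.1945]
tool_rot: [1.0, 0.003, -0.003, -0.002]
ft_force: [-13.3, 0.1, 14.0]
grip_width: 0.0276
grip_force: 40.0
```

```bash
cat > k.py <<'E'
from m import *
c=cam('wrist');P=cloud(c);o=get_obs();M=R.from_quat(o['tool_rot']).as_matrix();print(o['time'],o['position'],'grasp',(o['position']+.164*M[:,2]).round(4),o['ft_force'].round(1),o['moment'].round(2),M.round(4).tolist())
np.savez('w5.npz',P=P,px=c['pixels'],d=c['depth']);cv2.imwrite('pics/w5.png',c['pixels']);meas('w5.npz')
E
python3 k.py
```

```text
11.1 [ 0.56434414 -0.02716223  0.19446453] grasp [ 0.5633 -0.0266  0.0305] [-13.6   0.5  15.3] [-0.13  2.78 -0.04] [[1.0, 0.0066, -0.0064], [0.0066, -1.0, 0.0037], [-0.0064, -0.0037, -1.0]]
leaf edge x 0.6167 front z 0.0306 y range [-0.0927  0.0364] L/R z 0.0306 0.0306
 plane [-0.0184 -0.0002  0.0306] 0.673
 wedge R -0.0409 -2.3
 wedge L -0.0127 0.41
 ramp [-0.2254  0.0401  0.0287]
 plate y [-0.0973  0.041 ] z 0.0076
```

```bash
python3 - <<'E'
from h import *
for f in('w3.npz','w5.npz'):
    z=np.load(f);P=z['P'];ok=z['d']>0
    for x in(.57,.58,.59,.60,.61):
        m=ok&(abs(P[...,0]-x)<.002)&(P[...,2]>.012)&(P[...,2]<.06)&(abs(P[...,1]+.028)<.03);q=P[m]
        if len(q)<20: continue
        print(f,x,len(q),'y',np.percentile(q[:,1],[1,99]).round(4),[np.median(q[abs(q[:,1]-y)<.002,2]).round(4) for y in(-.038,-.033,-.028,-.023,-.018)])
E
```

```text
w3.npz 0.57 858 y [-0.0414 -0.0138] [np.float64(0.0256), np.float64(0.0255), np.float64(0.0255), np.float64(0.0255), np.float64(0.0255)]
w3.npz 0.58 875 y [-0.0413 -0.0138] [np.float64(0.0232), np.float64(0.0232), np.float64(0.0234), np.float64(0.0232), np.float64(0.0233)]
w3.npz 0.59 874 y [-0.0412 -0.0138] [np.float64(0.0209), np.float64(0.0211), np.float64(0.0211), np.float64(0.0209), np.float64(0.0211)]
w3.npz 0.6 904 y [-0.0412 -0.0139] [np.float64(0.0188), np.float64(0.0187), np.float64(0.0189), np.float64(0.0188), np.float64(0.0187)]
w3.npz 0.61 934 y [-0.0414 -0.0138] [np.float64(0.0165), np.float64(0.0165), np.float64(0.0166), np.float64(0.0164), np.float64(0.0165)]
w5.npz 0.58 855 y [-0.0401 -0.0126] [np.float64(0.029), np.float64(0.0289), np.float64(0.0289), np.float64(0.029), np.float64(0.0291)]
w5.npz 0.59 844 y [-0.0402 -0.0126] [np.float64(0.0268), np.float64(0.0268), np.float64(0.0267), np.float64(0.0267), np.float64(0.0267)]
w5.npz 0.6 873 y [-0.0401 -0.0126] [np.float64(0.0246), np.float64(0.0245), np.float64(0.0245), np.float64(0.0246), np.float64(0.0244)]
w5.npz 0.61 874 y [-0.04   -0.0126] [np.float64(0.0222), np.float64(0.0223), np.float64(0.0222), np.float64(0.0222), np.float64(0.0223)]
```

View pics/w5.png

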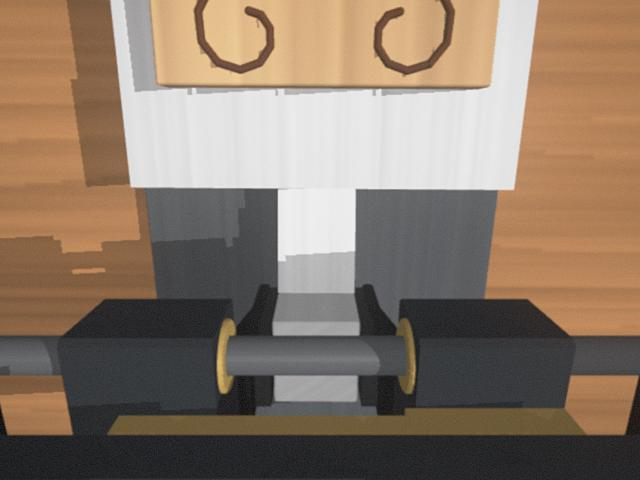

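No roll: the ramp is level across its width, and the lift is about 3.3 mm. The wedge has drifted 1.8 mm to the left. I'll push about 7 mm more and correct most of that.

Emit:
{"api": "step_arm", "payload": {"rows": [[0.002,-0.0005,0,0,-0.1,0],[0.002,-0.0005,0,0,-0.1,0],[0.002,-0.0005,0,0,0,0],[0.0005,0,0,0,0,0],[0,0,0,0,0,0]]}}

```text
time: 11.72
position: [0.5705, -0.0284, 0.1945]
tool_rot: [1.0, 0.003, -0.002, -0.002]
ft_force: [-14.5, -0.1, 15.3]
grip_width: 0.0279
grip_force: 40.0
```

```bash
python3 k.py; python3 - <<'E'
from h import *
z=np.load('w5.npz');P=z['P'];ok=z['d']>0
for x in(.59,.60,.61):
    m=ok&(abs(P[...,0]-x)<.002)&(P[...,2]>.012)&(P[...,2]<.06)&(abs(P[...,1]+.028)<.03);q=P[m];print(x,np.percentile(q[:,1],[1,99]).round(4),np.median(q[:,2]).round(4))
E
```

```text
11.775 [ 0.57045929 -0.02837703  0.19446289] grasp [ 0.5697 -0.0277  0.0305] [-13.7   1.5  15.4] [ 0.06  2.94 -0.02] [[1.0, 0.0066, -0.0043], [0.0066, -1.0, 0.0042], [-0.0043, -0.0042, -1.0]]
leaf edge x 0.6168 front z 0.032 y range [-0.0927  0.0364] L/R z 0.032 0.032
 plane [-0.0265 -0.0001  0.0321] 0.679
 wedge R -0.042 -2.3
 wedge L -0.0138 0.16
 ramp [-0.2187  0.0514  0.0301]
 plate y [-0.0973  0.0409] z 0.0076
0.59 [-0.0411 -0.0138] 0.0282
0.6 [-0.0414 -0.0138] 0.026
0.61 [-0.0412 -0.0137] 0.0237
```

The leaf angle is about 0.0285 rad (4.9 mm of lift). The wedge is centred within 1 mm, flat and still gripped.

Emit:
{"api": "step_arm", "payload": {"rows": [[0,0,0,0,0,0],[0,0,0,0,0,0],[0,0,0,0,0,0],[0,0,0,0,0,0]]}}

```text
time: 12.28
position: [0.5705, -0.0284, 0.1945]
tool_rot: [1.0, 0.003, -0.002, -0.002]
ft_force: [-13.9, -0.3, 15.7]
grip_width: 0.0279
grip_force: 40.0
```

```bash
python3 k.py | head -3; python3 -c "
from rig import hand_in
print(hand_in())"
```

```text
12.325 [ 0.57047254 -0.02840616  0.19446478] grasp [ 0.5698 -0.0277  0.0305] [-14.4   0.1  15.9] [ 0.07  2.96 -0.04] [[1.0, 0.0066, -0.0043], [0.0066, -1.0, 0.0042], [-0.0042, -0.0042, -1.0]]
leaf edge x 0.6168 front z 0.032 y range [-0.0928  0.0364] L/R z 0.032 0.032
 plane [-0.0269 -0.0001  0.0321] 0.679
the job is handed in; nothing more can be done
None
```

The job is handed in after about 12 s of the 40 s limit, with no verdict returned: the aluminium wedge lies flat on the base plate, within 1 mm of midway between the pins and still gripped, and it holds the leaf edge up by about 5 mm.

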